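# Set out the capping station

## Robot

A 6-joint arm with a two-finger parallel gripper is mounted at the origin on a cart in front of the work surface, level with it; the furniture and walls round the work are solid. World frame = base frame: x ahead of the robot, y to its left, z up, the work surface at z = 0. Lengths are in mm, angles in degrees, forces in N, time in s.
With the tool pointing down it reaches from about 300 to 850 mm from the base axis. Payload 4.2 kg.
Tool frame: the origin (TCP) lies between the finger pads; the fingertips stand 19 mm ahead of it and the grasp point (between the pads) is the TCP (env.tips_ahead is the distance from the TCP to the fingertips, in mm); z points along the fingers, y is the direction in which the jaws open and shut (so a half turn about z gives the same grasp; the last joint's range is limited). The gripper opens to 91 mm and grips with 3 to 60 N. Pads are 32 mm wide; open, the fingers measure 118 mm over their backs; the gripper's body (76 mm by 178 mm) begins 60 mm behind the grasp point.
Start: joints at [64.687, 18.312, 89.639, -0, 72.044, -1.146], TCP at [235.41, 524.617, 232.976] pointing down, gripper open.
Joint ranges: [-177.97, 177.97], [-48.28, 115.42], [12.27, 149.76], [-77.06, 257.06], [2.81, 150.46], [-146.56, 146.56]. Speed limits (degrees/s): [147.25, 147.25, 180, 180, 180, 180].

## Interface

Orientations are given as [roll, pitch, yaw] about the fixed x, y, z axes, in that order (R = Rz(yaw) Ry(pitch) Rx(roll)).
In Python, from workcell import telemetry, viewer, job_done, env gives the robot as it stands. The module is installed in compiled form; this text tells all that it offers.
- The arm moves only by the shell command python3 -m jog 'ROWS' [FORCE]. ROWS is JSON, a list of rows, each a list of 3 entries, a list of its own where there are three numbers: the shift along the tool's x, y, z in cm, then the turn about the tool's z in degrees, then the opening, from 0 (shut) to 1 (fully open). A call has 1 to 10 rows; each row shifts and turns the pose as measured when the row begins, along the tool's axes as they then stand; what a row does not reach is not made up. A row lasts 1/8 s, in which the tool goes at most 62.5 mm and 10.7 degrees, less where a joint would pass 70% of its speed; a pose out of reach is approached as far as the arm can. A call is refused whole if a number of a shift passes 6.25 or a number of a turn 10.7, either way. A call with a gripper value outside its range is refused whole. The fingers move at their own pace and stop on an object; FORCE is the grip in N (left out, the last holds). Time passes only in rows, so rows that do not move let the fingers close. It gives the time, the measured TCP pose, the force and the opening at its end, in the units of the state.
- telemetry.state(): the state, without advancing time (a new reading comes with each control period).
- viewer.grab_frame(name): name is "scene" or "top" or "wrist"; returns a dict with "color" (384x512x3 uint8, red, green, blue), "K" (3x3 intrinsics, pixels), "rvec" (rotation vector, rad) and "tvec" (3), from world to camera coordinates, as OpenCV has them. Camera axes: x right, y down, z forward; pixel columns grow to the right and rows downward; lengths in mm; the calibration is good to about 2 mm. The wrist camera is an equidistant fisheye: a pixel r from the principal point sees the ray r / f radians off the axis. A picture is of the moment at which its call begins. There is no depth.
- job_done(): hands the job in, once; it reports no verdict.
The state is a dict: "time_s": time; "qpos": joint angles; "qvel": joint speeds; "effort": joint torques, N m; "ee_pos": TCP position; "ee_rot": TCP orientation; "force": force on the tool from outside, world axes, zero at the start; "torque": the same for the moment, N m; "gripper_width": finger opening in mm.
Only numpy, scipy, OpenCV 4.12 (cv2) and the standard library are available. Lean on these libraries where they do the work, as an engineer would, in place of code of your own. Each camera call takes 0.05 s, during which the arm holds its last target. There are 200 camera calls.

## Task

Set out the capping station on its rubber place pads: lift the yellow parts cup straight off the blue one it is nested in (do not carry the two together) and stand each cup in the middle of the ring of its own colour; stand the steel setting gauge on its grey outline and the date stamp on its red outline, each squared up with the outline (either way round). Keep everything upright on the way, and leave all four standing on their pads.

Things in the scene. Friction and masses are not known exactly. Their poses are not given: they have to be found in the camera images.
- yellow_cup_center (a point): Yellow parts cup, 72 mm tall, open at the top: straight-walled bowl 54 mm across (wall 2.6 mm) in the upper 39 mm, solid tapered foot 43 to 47 mm across in the lower 33 mm. Point: its centre, 36 mm above its underside; z up. Starts nested: its foot is inside the blue bowl with 1.3 mm play, its shoulder on the blue rim, its whole bowl clear above; a straight lift of 33 mm frees it.
- blue_cup_center (a point): Blue parts cup, 72 mm tall, open at the top: straight-walled bowl 61 mm across (wall 5.5 mm) in the upper 39 mm, solid tapered foot 43 to 47 mm across in the lower 33 mm. Point: its centre, 36 mm above its underside; z up. It stands on the table at the start with the narrower yellow cup nested in it, its blue rim and side showing below the yellow bowl.
- gauge_center (a point): Steel setting gauge: a bare-metal block 30 mm (x) x 60 mm (y) x 22 mm tall, with a round knob 18 mm across on top, from 22 to 42 mm above the underside and 12 mm off the middle towards +y. Lies on the table. Point: middle of the block in plan, 21 mm above its underside; z up, y along the block's length.
- stamp_center (a point): Date stamp standing upright: a red base plate 36 mm (x) x 48 mm (y), a black body and a red handle on top, 68 mm tall in all. The handle, 24 (x) x 34 (y) mm, 43 to 68 mm above the underside, does not move: grip it. Black body 32 x 44 mm, up to 30 mm. Point: its centre, 34 mm above its underside; z up, y along the longer side of its base.
- yellow_pad_top (a point): Fixed flat square pad of dark rubber, 88 x 88 mm, 5 mm thick, with a painted yellow ring (62 mm inside, 82 mm outside) round its middle: the place of the yellow cup. Point: middle of its top face, 5 mm above the table; z up.
- blue_pad_top (a point): Fixed flat square pad of dark rubber, 88 x 88 mm, 5 mm thick, with a painted blue ring (62 mm inside, 82 mm outside) round its middle: the place of the blue cup. Point: middle of its top face, 5 mm above the table; z up.
- gauge_pad_top (a point): Fixed flat pad of dark rubber, 66 mm (x) x 92 mm (y), 5 mm thick, with a grey rectangle of 30 x 60 mm in a 6 mm white border in its middle: the outline of the setting gauge. Point: middle of its top face, 5 mm above the table; z up, y along the rectangle's length.
- stamp_pad_top (a point): Fixed flat pad of dark rubber, 70 mm (x) x 80 mm (y), 5 mm thick, with a red rectangle of 36 x 48 mm in a 6 mm white border in its middle: the outline of the date stamp. Point: middle of its top face, 5 mm above the table; z up, y along the rectangle's longer side.
Mind the look-alikes: they are no part of the job. Of the things that look like the part that bears yellow_cup_center, the larger one is meant.

How it is judged (in metres and radians):
At the end, for the whole second after the job is handed in: Each cup on the ring of its own colour, gauge on the grey and stamp on the red outline: upright (0.1 rad), directly on the pad, at rest, centre within 14 mm of the pad's middle; gauge and stamp within 0.26 rad of their outlines, either way round (horizontal distance between blue_cup_center and blue_pad_top below 0.014 m and z of blue_cup_center in the frame of blue_pad_top below 0.04 m and angle between each of blue_cup_center, yellow_cup_center, gauge_center, stamp_center's own z axis and vertical below 0.1 rad and linear speed of each of blue_cup, yellow_cup, gauge, date_stamp below 0.02 m/s and horizontal distance between yellow_cup_center and yellow_pad_top below 0.014 m and z of yellow_cup_center in the frame of yellow_pad_top below 0.04 m and horizontal distance between gauge_center and gauge_pad_top below 0.014 m and z of gauge_center in the frame of gauge_pad_top below 0.025 m and angle between the x axis of gauge_center and the x axis of gauge_pad_top, either way round below 0.26 rad and horizontal distance between stamp_center and stamp_pad_top below 0.014 m and z of stamp_center in the frame of stamp_pad_top below 0.038 m and angle between the x axis of stamp_center and the x axis of stamp_pad_top, either way round below 0.26 rad); the robot touches nothing.
It fails at once if the blue cup is tipped over (angle between blue_cup_center's own z axis and vertical above 0.7 rad).
It fails at once if the yellow cup is tipped over (angle between yellow_cup_center's own z axis and vertical above 0.7 rad).
It fails at once if the setting gauge is tipped over (angle between gauge_center's own z axis and vertical above 0.7 rad).
It fails at once if the date stamp is tipped over (angle between stamp_center's own z axis and vertical above 0.7 rad).
It fails at once if the blue cup is lifted off the table with the yellow cup still nested in it (height (world z) of blue_cup_center above 0.066 m and distance between blue_cup_center and yellow_cup_center below 0.05 m).
It also fails if it takes over 99 s, if anything falls off the work surface, if the arm or the gripper's body presses on something with over 40 N, if the wrist force passes 120 N, or if a joint passes its speed limit or range.

## Working session

There is one attempt and no reset: what is moved stays moved. The work goes in short steps, Python scripts to look and compute and a shell command to move; the robot and the scene stay as the last step left them, time stands still between calls to the robot, and variables do not carry over. Pictures are saved under pics/ and viewed, about 12 in all and at most 16, crops included, and the job is handed in when it is done.

```bash
mkdir -p pics
python3 - <<'E'
from workcell import telemetry, viewer, env
import cv2, numpy as np
for n in("scene","top"):
    f=viewer.grab_frame(n); cv2.imwrite(f"pics/{n}0.png",cv2.resize(f["color"][:,:,::-1],(800,600),interpolation=cv2.INTER_CUBIC))
    np.savez(f"pics/{n}0.npz",**f)
    R=cv2.Rodrigues(np.array(f["rvec"]))[0];print(n,f["K"],-R.T@np.array(f["tvec"]).ravel(), R)
print(telemetry.state())
E
```

```text
scene [[355.82996709   0.         256.10601772]
 [  0.         355.82996709 191.15538312]
 [  0.           0.           1.        ]] [-134.77891503 -690.66896744  683.90497542] [[ 0.73207911 -0.6808598   0.02213836]
 [-0.37043763 -0.42515723 -0.82584338]
 [ 0.57169585  0.5963818  -0.56346481]]
top [[386.54431264   0.         249.39883571]
 [  0.         386.54431264 190.75269494]
 [  0.           0.           1.        ]] [400.73460359 -44.56089742 983.39128359] [[ 0.01195345 -0.9999146   0.00528293]
 [-0.99662032 -0.01234315 -0.08121324]
 [ 0.08127152 -0.0042943  -0.99668275]]
{'time_s': 0.1, 'qpos': array([ 6.46846890e+01,  1.83465884e+01,  8.96987571e+01, -4.76662335e-04,
        7.20439916e+01, -1.14395305e+00]), 'qvel': array([-0.06933954, -0.13294513, -0.07475082,  0.04297956,  0.10863338,
        0.00440907]), 'effort': array([ 3.10062014e-04, -4.13332379e+01, -2.32510239e+01,  7.27769919e-02,
        4.22813545e-02, -3.38178313e-05]), 'ee_pos': array([235.24799773, 524.21543912, 232.22272866]), 'ee_rot': array([-1.79910672e+02, -1.33043754e-03,  1.55828788e+02]), 'force': array([-0.07444858, -0.89123449,  0.43908219]), 'torque': array([0.0023679 , 0.06301835, 0.03114127]), 'gripper_width': 91.34170399575848}
```

View pics/scene0.png

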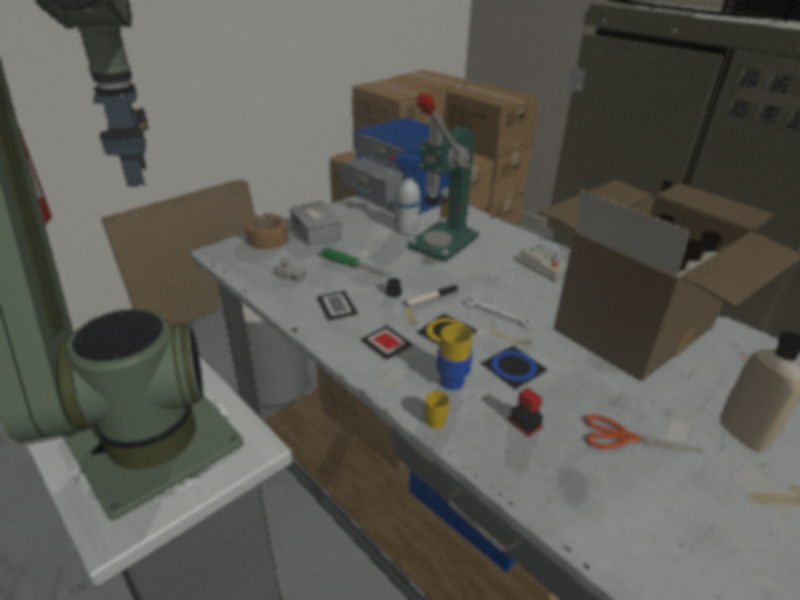

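View pics/top0.png

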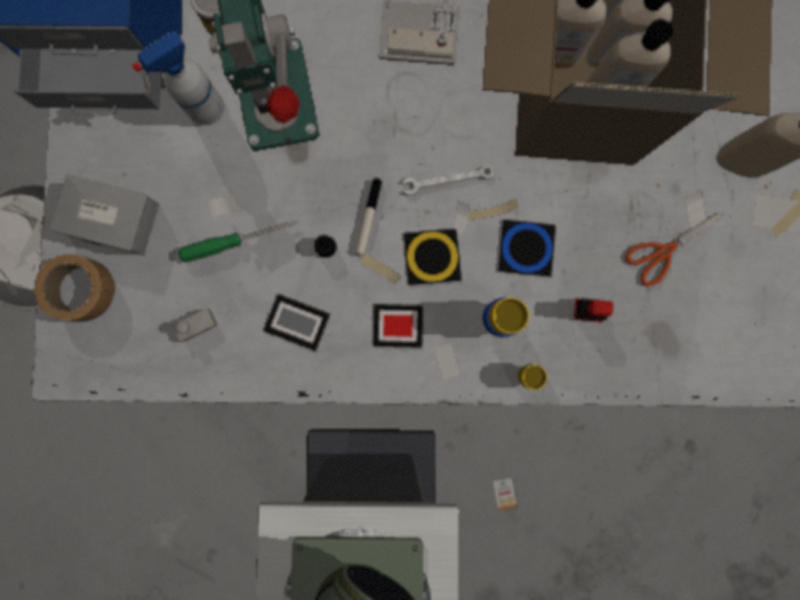

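Scene: nested pair (452,355), decoy small yellow cup (437,410), stamp (527,410), gauge (290,270). In the top view, the candidates are: nested yellow cup (508,316) against the small lone yellow cup (533,377), which is the look-alike; gauge (195,325) against the grey box (105,213) and the grey outline (297,322); stamp (592,310) against the red outline (398,326) and the press knob. I choose the nested cup, the knobbed block and the stamp, and check them in a close crop.

```bash
cat > h.py <<'E'
import cv2, numpy as np
def cast(f,uv,z):
    K=np.array(f["K"]);R=cv2.Rodrigues(np.array(f["rvec"]))[0];t=np.array(f["tvec"]).ravel()
    c=-R.T@t; uv=np.atleast_2d(uv).astype(float)
    d=np.c_[uv,np.ones(len(uv))]@np.linalg.inv(K).T@R
    return c+d*((z-c[2])/d[:,2])[:,None]
def blob(m,near,r=25):
    n,l,s,c=cv2.connectedComponentsWithStats(m.astype(np.uint8))
    k=[i for i in range(1,n) if np.hypot(*(c[i]-near))<r and s[i,4]>15]
    k=max(k,key=lambda i:s[i,4]); return (l==k).astype(np.uint8)
def rect(f,m,z):
    cs=cv2.findContours(m,cv2.RETR_EXTERNAL,cv2.CHAIN_APPROX_NONE)[0]
    p=cast(f,max(cs,key=len)[:,0,:],z)[:,:2].astype(np.float32)
    (c,s,a)=cv2.minAreaRect(p); 
    if s[0]<s[1]: s=s[::-1];a+=90   # a = direction of the longer side from +x
    return np.round(c,1),np.round(s,1),round((a+90)%180-90,1)
E
python3 - <<'E'
import cv2,numpy as np
from h import *
f=dict(np.load("pics/top0.npz")); im=f["color"]; hsv=cv2.cvtColor(im,cv2.COLOR_RGB2HSV); H,S,V=[hsv[:,:,i].astype(int) for i in range(3)]
q=.64
Y=(H>18)&(H<35)&(S>130)&(V>50); B=(H>100)&(H<125)&(S>130)&(V>40); Rd=((H<8)|(H>172))&(S>130)&(V>50); D=(V<50)
for n,m,p,z in [("ypad",Y,(432,256),5),("bpad",B,(527,248),5),("rpad",Rd,(398,326),5),("cup",Y,(508,316),111),("decoy",Y,(533,377),50),("stamp handle",Rd,(597,310),68),
  ("ypad dark",D|Y,(432,256),5),("bpad dark",D|B,(527,248),5)]:
    try: b=blob(m,np.array(p)*q); print(n,*rect(f,b,z),b.sum())
    except Exception as e: print(n,e)
# grey pad: outer dark frame, inner white
b=blob(D,np.array((297,322))*q); print("gpad outer",*rect(f,b,5))
b=blob(D,np.array((398,326))*q); print("rpad outer",*rect(f,b,5))
print("gauge px",cast(f,np.array([(195,325)])*q,21))
def crop(x,y,r): 
    x,y=int(x*q),int(y*q); return cv2.resize(im[y-r:y+r,x-r:x+r,::-1],(390,390),interpolation=cv2.INTER_CUBIC)
cv2.imwrite("pics/crop1.png",np.hstack([crop(193,325,25),crop(545,335,48)]))
E
```

```text
ypad [ 550.1 -116. ] [82.5 81.9] 0.7 499
bpad [ 566.3 -272.1] [82.5 80.2] -89.3 493
rpad [436.9 -62.2] [43.1 30.4] -89.3 233
cup [ 449.7 -219.6] [54.5 47.5] -89.3 441
decoy [ 358.6 -267.5] [38.6 33.4] -89.3 210
stamp handle [ 464.6 -368.7] [34.6 22.7] 82.5 135
ypad dark [ 550.3 -116.5] [85.  83.5] -84.3 1067
bpad dark [ 566.7 -270.9] [85.4 83.6] 84.7 1065
gpad outer [440.2 102.8] [89.2 62.2] 70.3
rpad outer [436.9 -62.1] [78.6 65.7] -89.6
gauge px [[432.38182381 260.35467383  21.        ]]
```

View pics/crop1.png

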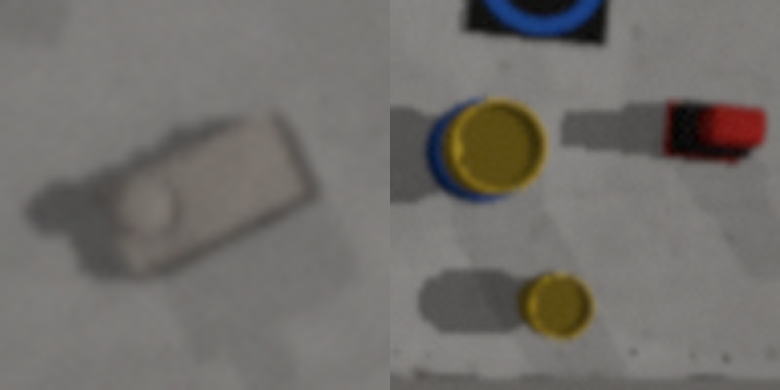

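The crop shows the gauge with its knob at its left end, about (148,207). It also shows the nested yellow cup with blue rim showing, the separate smaller yellow cup, and the stamp. Measured sizes match the descriptions. I start with the gauge, which is nearest to the arm.

```bash
cat >> h.py <<'E'
def to(x,y,z,yaw):
    from workcell import telemetry
    s=telemetry.state(); p=s["ee_pos"]; w=s["ee_rot"][2]; a=np.radians(yaw); d=np.array([x,y,z])-p
    print("at",p.round(1),s["ee_rot"].round(1),"turn",round(-((yaw-w+180)%360-180),1),"shift cm (after turn)",
      np.round([(d[0]*np.cos(a)+d[1]*np.sin(a))/10,(d[0]*np.sin(a)-d[1]*np.cos(a))/10,-d[2]/10],2))
def wrist(name):   # fisheye picture -> pinhole picture looking the same way
    from workcell import viewer
    f=viewer.grab_frame("wrist"); K=np.array(f["K"]); N=K.copy(); N[0,0]=N[1,1]=K[0,0]*.8
    u,v=np.meshgrid(np.arange(512.),np.arange(384.)); x=(u-N[0,2])/N[0,0]; y=(v-N[1,2])/N[1,1]
    r=np.hypot(x,y)+1e-9; th=np.arctan(r)/r
    f["color"]=cv2.remap(f["color"],(x*th*K[0,0]+K[0,2]).astype(np.float32),(y*th*K[1,1]+K[1,2]).astype(np.float32),cv2.INTER_LINEAR)
    f["K"]=N; np.savez(f"pics/{name}.npz",**f); cv2.imwrite(f"pics/{name}.png",f["color"][:,:,::-1]); return f
E
python3 -m jog '[[[0,0,0],10.5,1],[[0,0,0],10.5,1],[[0,0,0],10.5,1],[[0,0,0],10.3,1],[[-5.3,1.2,0],0,1],[[-5.3,1.2,0],0,1],[[-5.3,1.2,0],0,1],[[-5.3,1.2,0],0,1],[[-5.3,1.2,0],0,1],[[0,0,0],0,1]]' 20
python3 - <<'E'
from h import *
to(432,260,200,114); f=wrist("w1"); R=cv2.Rodrigues(np.array(f["rvec"]))[0]; print(f["K"],-R.T@np.array(f["tvec"]).ravel(),R[2])
E
```

```text
time_s: 1.35
ee_pos: [396.4, 295.9, 228.1]
ee_rot: [-179.6, 0.4, 112.9]
force: [-1.0, 0.3, 0.2]
gripper_width: 91.2
at [396.4 295.9 228.1] [-179.6    0.4  112.9] turn -1.1 shift cm (after turn) [-4.73  1.8   2.81]
[[237.85491171   0.         257.06405717]
 [  0.         237.85491171 190.11666895]
 [  0.           0.           1.        ]] [369.94803467 360.23472458 379.17187108] [ 0.09414841 -0.23954595 -0.96630938]
```

View pics/w1.png

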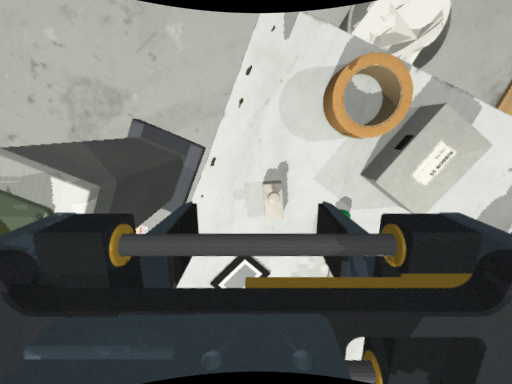

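Wrist view: gauge at (273,200), knob toward the top, tape roll and grey box well clear, and part of the gauge pad at (240,272). I measure its block top.

Run:
```python
from h import *
f=dict(np.load("pics/w1.npz")); c=f["color"][160:230,235:315]
lab=cv2.cvtColor(c,cv2.COLOR_RGB2LAB); print(lab[40,::6].tolist())
b=lab[:,:,2].astype(int)
t,m=cv2.threshold(lab[:,:,2],0,1,cv2.THRESH_BINARY+cv2.THRESH_OTSU); print(t)
full=np.zeros(f["color"].shape[:2],np.uint8); full[160:230,235:315]=m
g=blob(full,(273,200),20); print(rect(f,g,22),g.sum())
x=cv2.resize(c[:,:,::-1],None,fx=5,fy=5,interpolation=cv2.INTER_CUBIC)
y=cv2.resize(g[160:230,235:315]*255,None,fx=5,fy=5,interpolation=0)
cv2.imwrite("pics/g1.png",np.hstack([x,cv2.merge([y]*3)]))
```

```text
[[229, 126, 131], [231, 126, 130], [216, 126, 132], [221, 126, 132], [217, 126, 132], [219, 128, 136], [231, 128, 134], [215, 128, 136], [169, 127, 132], [227, 126, 131], [232, 127, 131], [232, 126, 130], [233, 127, 130], [233, 127, 130]]
133.0
(array([434.8, 264.8]), array([60. , 30.3]), -62.6) 669
```

View pics/g1.png

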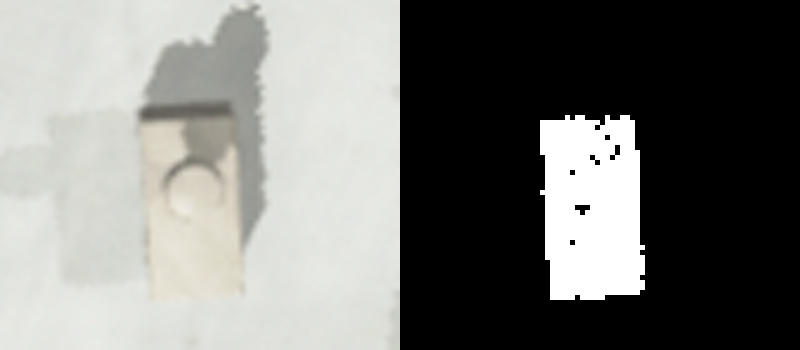

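The mask gives 60.0 x 30.3 mm, against 60 x 30 given: gauge at (434.8, 264.8), long axis 117.4°.

```bash
python3 -m jog '[[[0,0,0],-4.5,1],[[-4.5,2,0],0,1],[[0,0,5],0,1],[[0,0,5],0,1],[[0,0,4],0,1],[[0,0,0],0,1]]'
python3 -c "
from h import *
to(434.8,264.8,24,117.4)"
```

```text
time_s: 2.15
ee_pos: [431.1, 273.4, 84.7]
ee_rot: [-179.7, 0.0, 118.2]
force: [0.2, -0.4, 0.5]
gripper_width: 91.2
at [431.1 273.4  84.7] [-179.7    0.   118.2] turn 0.8 shift cm (after turn) [-0.93 -0.07  6.07]
```

```bash
python3 -m jog '[[[-0.9,-0.1,0],0.8,1],[[0,0,4],0,1],[[0,0,2.2],0,1],[[0,0,0],0,1],[[0,0,0],0,0.3],[[0,0,0],0,0],[[0,0,0],0,0],[[0,0,0],0,0],[[0,0,0],0,0]]' 30
python3 -c "
from h import *
to(434.8,264.8,24,117.4)"
```

```text
time_s: 3.28
ee_pos: [442.0, 270.2, 33.5]
ee_rot: [179.0, -0.0, 117.4]
force: [-0.6, -1.4, -0.2]
gripper_width: 44.0
at [442.  270.2  33.5] [179.   -0.  117.4] turn 0.0 shift cm (after turn) [-0.15 -0.88  0.95]
```

```bash
python3 -m jog '[[[0,0,0],0,0],[[0,0,0],0,0],[[0,0,0],0,0],[[0,0,0],0,0]]'
python3 -c "
from h import *
to(434.8,264.8,24,117.4); wrist('w2')"
```

```text
time_s: 3.78
ee_pos: [440.4, 269.3, 33.2]
ee_rot: [179.2, -0.0, 117.4]
force: [-1.5, -1.1, 1.2]
gripper_width: 30.1
at [440.4 269.3  33.2] [179.2  -0.  117.4] turn 0.0 shift cm (after turn) [-0.14 -0.71  0.92]
```

View pics/w2.png

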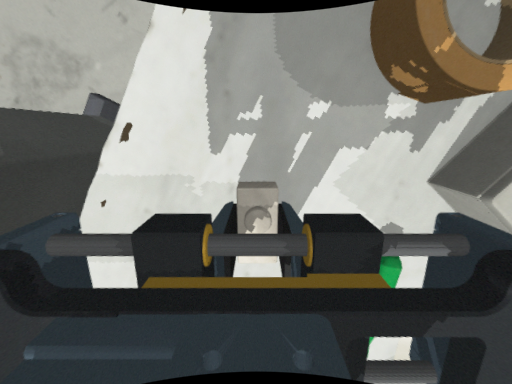

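Gripped at 30.1 mm, but the rows fell short and the tips only overlap the top 8 mm. I regrip about 9 mm lower.

```bash
python3 -m jog '[[[0,0,0],0,0.55],[[0,0,0],0,0.55],[[0,0,0],0,0.55],[[-0.15,0,0.9],0,0.55],[[0,0,0],0,0.55],[[0,0,0],0,0.55]]'
python3 -c "
from h import *
to(438,268,24,117.4)"
```

```text
time_s: 4.58
ee_pos: [442.9, 268.8, 23.5]
ee_rot: [179.0, -0.0, 117.4]
force: [0.3, -0.2, 0.1]
gripper_width: 50.1
at [442.9 268.8  23.5] [179.   -0.  117.4] turn 0.0 shift cm (after turn) [ 0.16 -0.47 -0.05]
```

```bash
python3 -m jog '[[[0,-0.4,0],0,0.4],[[0,0,0],0,0],[[0,0,0],0,0],[[0,0,0],0,0],[[0,0,0],0,0],[[0,0,0],0,0],[[0,0,0],0,0]]' 40
python3 -c "
from h import *
to(440.2,102.8,80,70.3)"
```

```text
time_s: 5.45
ee_pos: [439.6, 267.1, 23.6]
ee_rot: [178.9, -0.0, 117.4]
force: [0.2, 0.0, -0.9]
gripper_width: 29.9
at [439.6 267.1  23.6] [178.9  -0.  117.4] turn 47.1 shift cm (after turn) [-15.45   5.59  -5.64]
```

```bash
python3 -m jog '[[[0,0,-2.5],0,0],[[0,0,-3],0,0],[[0,0,0],9.5,0],[[0,0,0],9.5,0],[[0,0,0],9.5,0],[[0,0,0],9.5,0],[[0,0,0],9.1,0],[[0,0,0],0,0]]'
python3 -c "
from h import *
to(440.2,102.8,80,70.3)"
```

```text
time_s: 6.45
ee_pos: [434.1, 264.1, 77.3]
ee_rot: [179.8, -0.3, 68.9]
force: [-0.6, 0.0, -1.9]
gripper_width: 29.9
at [434.1 264.1  77.3] [179.8  -0.3  68.9] turn -1.4 shift cm (after turn) [-14.98   6.01  -0.27]
```

```bash
python3 -m jog '[[[0,0,0],-1.4,0],[[-3.7,1.5,0],0,0],[[-3.7,1.5,0],0,0],[[-3.7,1.5,0],0,0],[[-3.7,1.5,0],0,0],[[0,0,0],0,0],[[0,0,0],0,0]]'
python3 -c "
from h import *
to(440.2,102.8,29,70.3)
from workcell import viewer
f=viewer.grab_frame('top'); np.savez('pics/top1.npz',**f); cv2.imwrite('pics/top1.png',cv2.resize(f['color'][140:270,90:290,::-1],(800,520),interpolation=2))"
```

```text
time_s: 7.32
ee_pos: [442.3, 101.1, 76.5]
ee_rot: [179.7, -0.3, 71.5]
force: [0.3, 0.4, -1.3]
gripper_width: 29.7
at [442.3 101.1  76.5] [179.7  -0.3  71.5] turn 1.2 shift cm (after turn) [ 0.09 -0.26  4.75]
```

```bash
python3 -m jog '[[[0.1,-0.25,2],1.2,0],[[0,0,1.5],0,0],[[0,0,0],0,0]]'
python3 -c "
from h import *
to(440.2,102.8,29,70.3)"
```

```text
time_s: 7.75
ee_pos: [441.0, 106.3, 41.0]
ee_rot: [179.7, -0.4, 70.6]
force: [0.3, 0.5, -1.4]
gripper_width: 29.7
at [441.  106.3  41. ] [179.7  -0.4  70.6] turn 0.3 shift cm (after turn) [-0.36  0.04  1.2 ]
```

```bash
python3 -m jog '[[[-0.3,0,0.6],0,0],[[0,0,0.4],0,0],[[0,0,0],0,0]]'
python3 -c "
from h import *
to(440.2,102.8,29,70.3)"
```

```text
time_s: 8.12
ee_pos: [440.9, 104.6, 31.4]
ee_rot: [179.6, -0.4, 70.8]
force: [0.2, 0.2, -2.3]
gripper_width: 29.7
at [440.9 104.6  31.4] [179.6  -0.4  70.8] turn 0.5 shift cm (after turn) [-0.19 -0.    0.24]
```

```bash
python3 -m jog '[[[-0.2,0,0.35],0,0],[[0,0,0],0,0]]'
python3 -m jog '[[[0,0,0],0,0.3],[[0,0,0],0,0.55],[[0,0,0],0,0.6],[[0,0,-3],0,0.7],[[0,0,-5],0,1],[[0,0,-5],0,1],[[0,0,-5],0,1],[[0,0,0],0,1]]'
python3 -c "
from h import *
to(449.7,-219.6,240,90)"
```

```text
time_s: 8.38
ee_pos: [441.1, 102.9, 28.5]
ee_rot: [179.5, -0.5, 70.8]
force: [0.2, 0.0, -2.4]
gripper_width: 29.9
time_s: 9.38
ee_pos: [439.5, 101.6, 214.5]
ee_rot: [179.4, -0.6, 70.7]
force: [-0.1, 0.5, 0.1]
gripper_width: 90.8
at [439.5 101.6 214.5] [179.4  -0.6  70.7] turn -19.3 shift cm (after turn) [-32.12   1.02  -2.55]
```

```bash
python3 -m jog '[[[0,0,-2],-9.7,1],[[0,0,-2],-9.6,1],[[-5.5,0.2,0],0,1],[[-5.5,0.2,0],0,1],[[-5.5,0.2,0],0,1],[[-5.5,0.2,0],0,1],[[-5.5,0.2,0],0,1],[[-4.6,0,0],0,1],[[0,0,0],0,1],[[0,0,0],0,1]]'
python3 - <<'E'
from h import *
to(449.7,-219.6,97,90)
f=wrist('w3')
hsv=cv2.cvtColor(f["color"],cv2.COLOR_RGB2HSV); H,S,V=[hsv[:,:,i].astype(int) for i in range(3)]
Y=((H>18)&(H<35)&(S>110)&(V>40)).astype(np.uint8)
n,l,s,c=cv2.connectedComponentsWithStats(Y)
for i in range(1,n):
    if s[i,4]>60: print(s[i],c[i].round(),rect(f,(l==i).astype(np.uint8),111))
E
```

```text
time_s: 10.62
ee_pos: [449.8, -227.3, 242.8]
ee_rot: [-179.9, -0.6, 90.9]
force: [-0.2, -0.7, 0.0]
gripper_width: 91.6
at [ 449.8 -227.3  242.8] [-179.9   -0.6   90.9] turn 0.9 shift cm (after turn) [ 7.700e-01 -1.000e-02  1.458e+01]
[ 297   74   55   58 1265] [324. 103.] (array([ 523.9, -128.5]), array([60.9, 60.7]), 0.9)
[ 236  160   44   46 1557] [257. 183.] (array([ 450.7, -221.8]), array([54.5, 54. ]), -45.6)
[184 188  29  31 513] [201. 201.] (array([ 381.3, -247.2]), array([35.4, 32.4]), 36.1)
[109 223  25  44 568] [118. 245.] (array([ 272.9, -307.3]), array([64.9, 29. ]), 77.6)
[381 223  26  44 575] [396. 245.] (array([ 630.3, -301.4]), array([64.9, 29.8]), -75.7)
[ 246  273  227   16 2628] [365. 281.] (array([ 589.8, -355. ]), array([305.2,  23.2]), 0.9)
[363 350  20  34 257] [374. 365.] (array([ 631.1, -502.3]), array([70.2, 17.8]), -60.7)
```

View pics/w3.png

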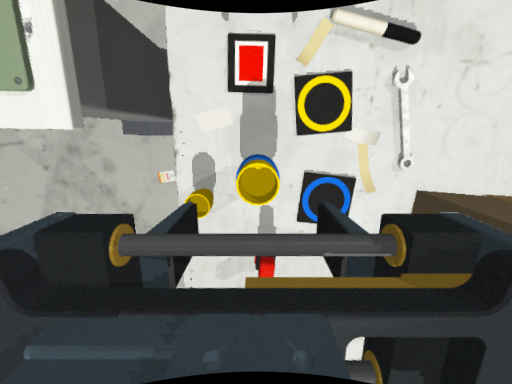

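Run:
```python
from h import *
from workcell import viewer
f=viewer.grab_frame('scene'); cv2.imwrite('pics/s1.png',f['color'][:,:,::-1])
f=viewer.grab_frame('top'); im=f['color']; hsv=cv2.cvtColor(im,cv2.COLOR_RGB2HSV); V=hsv[:,:,2]
cv2.imwrite('pics/gp.png',cv2.resize(im[180:232,160:220,::-1],None,fx=8,fy=8,interpolation=2))
```

```text
(no output)
```

View pics/gp.png

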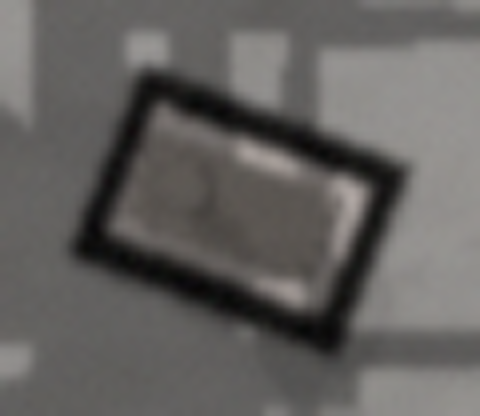

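Top crop: gauge squared on the grey outline, with white border on all sides. Wrist view: nested cup at (257,183), rim 54.5 x 54 mm, so the larger one; the decoy is at (200,201). Yellow cup centre is (450.7, -221.8).

```bash
python3 -m jog '[[[0.55,0.1,0],0.9,1],[[0,0,5],0,1],[[0,0,4.5],0,1],[[0,0,0],0,1],[[0,0,0],0,1]]' 30
python3 -c "
from h import *
to(450.7,-221.8,97,90)"
```

```text
time_s: 11.4
ee_pos: [454.2, -216.2, 150.3]
ee_rot: [179.6, -0.4, 90.3]
force: [0.4, -0.1, 0.4]
gripper_width: 91.2
at [ 454.2 -216.2  150.3] [179.6  -0.4  90.3] turn 0.3 shift cm (after turn) [-0.56 -0.35  5.33]
```

```bash
python3 -m jog '[[[-0.55,-0.35,0],0,1],[[0,0,3],0,1],[[0,0,2],0,1],[[0,0,0],0,1]]'
python3 -c "
from h import *
to(450.7,-221.8,97,90)"
```

```text
time_s: 11.9
ee_pos: [455.0, -224.6, 106.2]
ee_rot: [178.9, -0.0, 90.3]
force: [0.1, 1.2, 1.0]
gripper_width: 91.2
at [ 455.  -224.6  106.2] [178.9  -0.   90.3] turn 0.3 shift cm (after turn) [ 0.28 -0.43  0.92]
```

```bash
python3 -m jog '[[[0.2,-0.4,0.9],0,1],[[0,0,0],0,0.8],[[0,0,0],0,0.6],[[0,0,0],0,0.4],[[0,0,0],0,0.4],[[0,0,0],0,0.4],[[0,0,0],0,0.4]]'
python3 -c "
from h import *
to(450.7,-221.8,97,90)"
```

```text
time_s: 12.78
ee_pos: [452.6, -223.8, 100.2]
ee_rot: [178.6, 0.2, 90.3]
force: [0.1, 0.2, -0.2]
gripper_width: 53.8
at [ 452.6 -223.8  100.2] [178.6   0.2  90.3] turn 0.3 shift cm (after turn) [ 0.2  -0.19  0.32]
```

```bash
python3 -m jog '[[[0,0,0],0,0.3],[[0,0,-1],0,0.3],[[0,0,-1.5],0,0.3],[[0,0,-2],0,0.3],[[0,0,-2],0,0.3],[[0,0,-2],0,0.3],[[0,0,0],0,0.3]]'
python3 -c "
from h import *
to(550.3,-116.3,67,90); f=wrist('w4')
from workcell import viewer
g=viewer.grab_frame('scene'); a=cv2.resize(g['color'][180:310,220:380,::-1],(492,400)); cv2.imwrite('pics/lift.png',a)"
```

```text
time_s: 13.65
ee_pos: [450.9, -223.7, 190.4]
ee_rot: [178.4, 0.2, 90.3]
force: [1.5, 0.3, -0.9]
gripper_width: 53.9
at [ 450.9 -223.7  190.4] [178.4   0.2  90.3] turn 0.3 shift cm (after turn) [10.74  9.94 12.34]
```

View pics/lift.png

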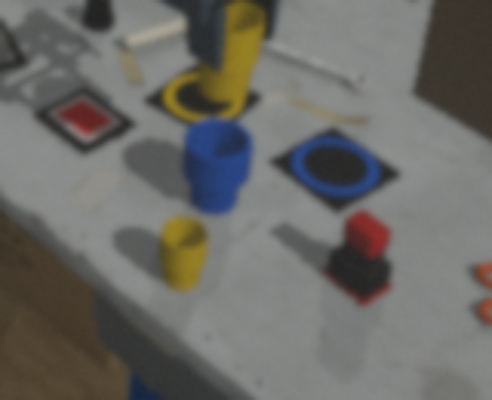

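Yellow cup lifted free, blue still standing on the table. Now carry it to the yellow ring, with TCP aimed 2 mm short in y because the cup sits about 2 mm along tool +x.

```bash
python3 -m jog '[[[2.7,2.5,0],0,0.3],[[2.7,2.5,0],0,0.3],[[2.7,2.5,0],0,0.3],[[2.5,2.5,0],0,0.3],[[0,0,2],0,0.3],[[0,0,3],0,0.3],[[0,0,0],0,0.3],[[0,0,0],0,0.3]]'
python3 -c "
from h import *
to(550.3,-118.3,67,90)"
```

```text
time_s: 14.75
ee_pos: [549.7, -112.1, 131.6]
ee_rot: [179.4, -0.1, 90.3]
force: [-0.5, -0.2, -1.0]
gripper_width: 53.7
at [ 549.7 -112.1  131.6] [ 1.794e+02 -1.000e-01  9.030e+01] turn 0.3 shift cm (after turn) [-0.62  0.06  6.46]
```

```bash
python3 -m jog '[[[-0.6,0,0],0,0.3],[[0,0,2],0,0.3],[[0,0,2],0,0.3],[[0,0,1],0,0.3],[[0,0,0],0,0.3],[[0,0,0],0,0.3]]'
python3 -c "
from h import *
to(550.3,-118.3,67,90)"
```

```text
time_s: 15.5
ee_pos: [553.9, -121.5, 86.3]
ee_rot: [178.8, 0.1, 90.2]
force: [-0.0, 0.2, -0.5]
gripper_width: 53.8
at [ 553.9 -121.5   86.3] [1.788e+02 1.000e-01 9.020e+01] turn 0.2 shift cm (after turn) [ 0.32 -0.36  1.93]
```

```bash
python3 -m jog '[[[0.3,-0.35,0],0,0.3],[[0,0,1],0,0.3],[[0,0,0.5],0,0.3],[[0,0,0],0,0.3]]'
python3 -c "
from h import *
to(550.3,-118.3,66.5,90)"
```

```text
time_s: 16.0
ee_pos: [551.0, -118.4, 71.4]
ee_rot: [178.6, 0.1, 90.2]
force: [0.1, 0.5, -1.0]
gripper_width: 54.2
at [ 551.  -118.4   71.4] [1.786e+02 1.000e-01 9.020e+01] turn 0.2 shift cm (after turn) [ 0.01 -0.07  0.49]
```

```bash
python3 -m jog '[[[0,0,0.4],0,0.3],[[0,0,0.15],0,0.3],[[0,0,0],0,0.3]]'
python3 -c "
from h import *
to(550.3,-118.3,66.5,90)"
```

```text
time_s: 16.38
ee_pos: [551.1, -118.4, 66.2]
ee_rot: [178.7, 0.1, 90.2]
force: [-0.7, 1.0, 0.2]
gripper_width: 53.9
at [ 551.1 -118.4   66.2] [1.787e+02 1.000e-01 9.020e+01] turn 0.2 shift cm (after turn) [ 0.01 -0.08 -0.03]
```

```bash
python3 -m jog '[[[0,0,0],0,0.65],[[0,0,0],0,0.85],[[0,0,0],0,1],[[0,0,0],0,1],[[0,0,-3],0,1],[[0,0,-5],0,1],[[0,0,-5],0,1],[[0,0,-4],0,1],[[0,0,0],0,1]]'
python3 -c "
from h import *
to(450.7,-221.8,230,90)"
```

```text
time_s: 17.5
ee_pos: [547.3, -118.0, 240.6]
ee_rot: [178.7, 0.1, 90.2]
force: [0.2, 0.1, 0.0]
gripper_width: 91.1
at [ 547.3 -118.   240.6] [1.787e+02 1.000e-01 9.020e+01] turn 0.2 shift cm (after turn) [-10.38  -9.66   1.06]
```

```bash
python3 -m jog '[[[-3.4,-3.2,0],0,1],[[-3.4,-3.2,0],0,1],[[-3.4,-3.2,0],0,1],[[0,0,0],0,1],[[0,0,0],0,1]]'
python3 - <<'E'
from h import *
to(450.7,-221.8,58,90)
f=wrist('w5')
hsv=cv2.cvtColor(f["color"],cv2.COLOR_RGB2HSV); H,S,V=[hsv[:,:,i].astype(int) for i in range(3)]
for k,M,z in(("Y",(H>18)&(H<35)&(S>110)&(V>40),77),("B",(H>100)&(H<125)&(S>130)&(V>40),72),("B5",(H>100)&(H<125)&(S>130)&(V>40),5),("Y5",(H>18)&(H<35)&(S>110)&(V>40),5)):
  n,l,s,c=cv2.connectedComponentsWithStats(M.astype(np.uint8))
  for i in range(1,n):
    if s[i,4]>250 and c[i][1]<225: print(k,s[i],c[i].round(),rect(f,(l==i).astype(np.uint8),z))
E
```

```text
time_s: 18.12
ee_pos: [447.7, -221.5, 233.5]
ee_rot: [179.1, -0.1, 90.3]
force: [0.5, 0.9, 0.4]
gripper_width: 91.3
at [ 447.7 -221.5  233.5] [ 1.791e+02 -1.000e-01  9.030e+01] turn 0.3 shift cm (after turn) [-0.03  0.3  17.55]
Y [ 296   75   65   59 2784] [328. 102.] (array([ 537.4, -124.1]), array([78.7, 67.4]), 0.5)
Y [185 192  27  32 442] [201. 205.] (array([ 375.3, -255.9]), array([38.4, 33.6]), -63.4)
B [ 235  158   44   46 1582] [257. 181.] (array([ 450.4, -221.3]), array([61.9, 58.2]), -89.8)
B [301 179  50  46 714] [324. 197.] (array([ 545. , -247.7]), array([68.5, 60.4]), 19.9)
B5 [ 235  158   44   46 1582] [257. 181.] (array([ 451.5, -235.9]), array([75.2, 70.7]), -89.8)
B5 [301 179  50  46 714] [324. 197.] (array([ 566.4, -268. ]), array([83.1, 73.4]), 19.9)
Y5 [ 296   75   65   59 2784] [328. 102.] (array([ 559. , -117.4]), array([97.1, 83.2]), 0.5)
Y5 [185 192  27  32 442] [201. 205.] (array([ 359., -280.]), array([47.4, 41.5]), -63.4)
```

View pics/w5.png

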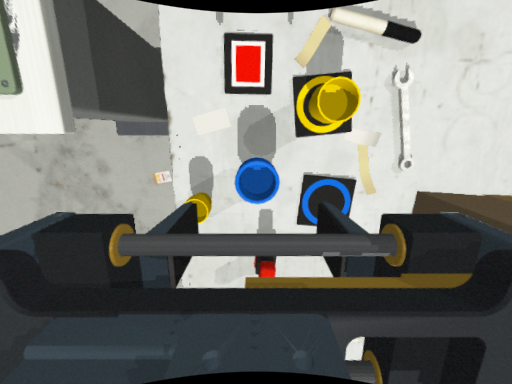

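Wrist view: yellow cup standing on its ring (330,100), blue cup at (257,181), 62 x 58 mm, world (450.4, -221.3). Grip its bowl at z≈57.

```bash
python3 -m jog '[[[0,0.2,0],0,1],[[0,0,5],0,1],[[0,0,5],0,1],[[0,0,3],0,1],[[0,0,0],0,1],[[0,0,0],0,1]]' 30
python3 -c "
from h import *
to(450.4,-221.3,58,90)"
```

```text
time_s: 18.92
ee_pos: [458.4, -218.5, 101.4]
ee_rot: [178.8, 0.1, 90.8]
force: [-0.4, -0.2, 0.6]
gripper_width: 91.2
at [ 458.4 -218.5  101.4] [1.788e+02 1.000e-01 9.080e+01] turn 0.8 shift cm (after turn) [-0.28 -0.8   4.34]
```

```bash
python3 -m jog '[[[-0.3,-0.8,0],0.8,1],[[0,0,0],0,1],[[0,0,1.8],0,1],[[0,0,1.5],0,1],[[0,0,0],0,1]]'
python3 -c "
from h import *
to(450.4,-221.3,58,90)"
```

```text
time_s: 19.55
ee_pos: [453.8, -223.8, 73.1]
ee_rot: [178.2, 0.3, 89.9]
force: [-0.1, -0.0, -0.2]
gripper_width: 91.3
at [ 453.8 -223.8   73.1] [178.2   0.3  89.9] turn -0.1 shift cm (after turn) [ 0.25 -0.34  1.51]
```

```bash
python3 -m jog '[[[0.2,-0.3,0],0,1],[[0,0,1],0,1],[[0,0,0.5],0,1],[[0,0,0],0,0.8],[[0,0,0],0,0.5],[[0,0,0],0,0.4],[[0,0,0],0,0.4],[[0,0,0],0,0.4],[[0,0,0],0,0.4]]'
python3 -c "
from h import *
to(450.4,-221.3,58,90)"
```

```text
time_s: 20.68
ee_pos: [452.3, -222.4, 59.1]
ee_rot: [177.9, 0.5, 89.8]
force: [-0.2, -0.9, -1.4]
gripper_width: 59.7
at [ 452.3 -222.4   59.1] [177.9   0.5  89.8] turn -0.2 shift cm (after turn) [ 0.11 -0.19  0.11]
```

```bash
python3 -m jog '[[[0,0,-1],0,0.4],[[0,0,-2],0,0.4],[[0,0,-2],0,0.4],[[-1.7,3.8,0],0,0.4],[[-1.7,3.8,0],0,0.4],[[-1.6,3.8,0],0,0.4],[[0,0,0],0,0.4],[[0,0,0],0,0.4]]'
python3 -c "
from h import *
to(566.5,-272.5,64,90)"
```

```text
time_s: 21.68
ee_pos: [566.6, -273.4, 120.0]
ee_rot: [177.8, 0.5, 89.8]
force: [0.0, 0.2, -1.7]
gripper_width: 60.1
at [ 566.6 -273.4  120. ] [177.8   0.5  89.8] turn -0.2 shift cm (after turn) [ 0.09 -0.01  5.6 ]
```

```bash
python3 -m jog '[[[0,0,1.5],0,0.4],[[0,0,1.5],0,0.4],[[0,0,1],0,0.4],[[0,0,0],0,0.4],[[0,0,0],0,0.4]]'
python3 -c "
from h import *
to(566.5,-272.5,64,90)"
```

```text
time_s: 22.3
ee_pos: [565.0, -272.4, 76.6]
ee_rot: [178.0, 0.4, 89.8]
force: [0.6, -1.1, 0.3]
gripper_width: 59.6
at [ 565.  -272.4   76.6] [178.    0.4  89.8] turn -0.2 shift cm (after turn) [-0.01  0.15  1.26]
```

```bash
python3 -m jog '[[[0,0.1,0.5],0,0.4],[[0,0,0.5],0,0.4],[[0,0,0.2],0,0.4],[[0,0,0],0,0.4]]'
python3 -c "
from h import *
to(566.5,-272.5,64,90)"
```

```text
time_s: 22.8
ee_pos: [567.1, -272.7, 64.6]
ee_rot: [177.9, 0.5, 89.8]
force: [0.1, 0.4, -0.8]
gripper_width: 59.6
at [ 567.1 -272.7   64.6] [177.9   0.5  89.8] turn -0.2 shift cm (after turn) [ 0.02 -0.06  0.06]
```

```bash
python3 -m jog '[[[0,0,0.1],0,0.4],[[0,0,0],0,0.75],[[0,0,0],0,1],[[0,0,0],0,1],[[0,0,0],0,1],[[0,0,-3],0,1],[[0,0,-5],0,1],[[0,0,-5],0,1],[[0,0,-4],0,1],[[0,0,0],0,1]]'
python3 -c "
from h import *
to(464.6,-368.7,230,82.5)"
```

```text
time_s: 24.05
ee_pos: [560.8, -271.3, 238.5]
ee_rot: [178.0, 0.5, 89.8]
force: [0.7, 0.3, -0.1]
gripper_width: 90.8
at [ 560.8 -271.3  238.5] [178.    0.5  89.8] turn 7.3 shift cm (after turn) [-10.91  -8.27   0.85]
```

```bash
python3 -m jog '[[[0,0,0],7.3,1],[[-3.5,-2.7,0],0,1],[[-3.5,-2.7,0],0,1],[[-3.5,-2.7,0],0,1],[[0,0,0],0,1],[[0,0,0],0,1]]'
python3 - <<'E'
from h import *
to(464.6,-368.7,61,82.5)
f=wrist('w6')
hsv=cv2.cvtColor(f["color"],cv2.COLOR_RGB2HSV); H,S,V=[hsv[:,:,i].astype(int) for i in range(3)]
M=((H<8)|(H>172))&(S>130)&(V>50); M[225:]=0
n,l,s,c=cv2.connectedComponentsWithStats(M.astype(np.uint8))
for i in range(1,n):
    if s[i,4]>100: print(s[i],c[i].round(),rect(f,(l==i).astype(np.uint8),68))
a=cv2.resize(f["color"][140:230,210:310,::-1],(400,360),interpolation=2)
from workcell import viewer
g=viewer.grab_frame('scene'); b=cv2.resize(g['color'][180:310,220:380,::-1],(443,360)); cv2.imwrite('pics/st.png',np.hstack([a,b][:2])[:, :800])
E
```

```text
time_s: 24.8
ee_pos: [462.4, -364.6, 228.6]
ee_rot: [178.5, -0.2, 82.4]
force: [-0.3, -0.0, -1.2]
gripper_width: 91.3
at [ 462.4 -364.6  228.6] [178.5  -0.2  82.4] turn -0.1 shift cm (after turn) [-0.38  0.27 16.76]
[246 172  21  26 480] [257. 184.] (array([ 465.6, -369.3]), array([34.6, 27.2]), 82.1)
```

View pics/st.png

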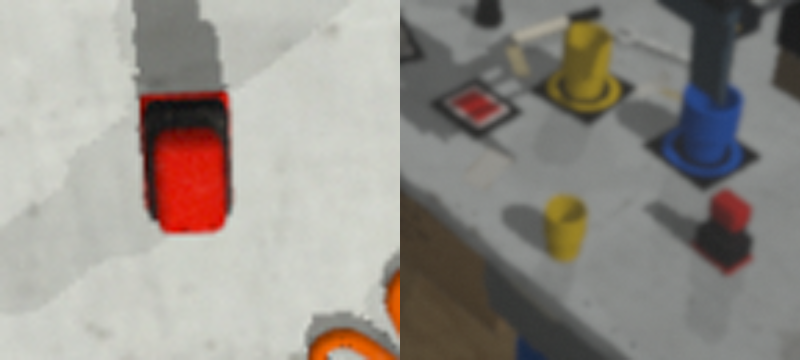

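Crop: stamp upright with red handle (190,180 in crop), and both cups standing on their rings in the scene view. Handle at (465.6, -369.3), axis 82.1°, which agrees with the top view.

```bash
python3 -m jog '[[[-0.4,0.2,0],0.3,1],[[0,0,5],0,1],[[0,0,5],0,1],[[0,0,3],0,1],[[0,0,0],0,1],[[0,0,0],0,1]]' 35
python3 -c "
from h import *
to(465.6,-369.3,60,82.1)"
```

```text
time_s: 25.65
ee_pos: [474.1, -368.4, 97.8]
ee_rot: [178.1, 0.1, 82.5]
force: [-0.4, -0.3, -0.6]
gripper_width: 91.1
at [ 474.1 -368.4   97.8] [1.781e+02 1.000e-01 8.250e+01] turn 0.4 shift cm (after turn) [-0.21 -0.83  3.78]
```

```bash
python3 -m jog '[[[-0.2,-0.9,0],0.4,1],[[0,0,0],0,1],[[0,0,2],0,1],[[0,0,1.5],0,0.8],[[0,0,0],0,0.8]]'
python3 -c "
from h import *
to(465.6,-369.3,60,82.1)"
```

```text
time_s: 26.28
ee_pos: [467.9, -371.8, 67.2]
ee_rot: [177.6, 0.4, 82.0]
force: [0.2, 0.2, 0.6]
gripper_width: 74.7
at [ 467.9 -371.8   67.2] [177.6   0.4  82. ] turn -0.1 shift cm (after turn) [ 0.22 -0.26  0.72]
```

```bash
python3 -m jog '[[[0.2,-0.3,0.6],0,0.6],[[0,0,0],0,0.4],[[0,0,0],0,0],[[0,0,0],0,0],[[0,0,0],0,0],[[0,0,0],0,0],[[0,0,0],0,0]]'
python3 -c "
from h import *
to(465.6,-369.3,60,82.1)"
```

```text
time_s: 27.15
ee_pos: [465.9, -370.0, 62.6]
ee_rot: [177.4, 0.5, 82.0]
force: [-0.4, -0.4, -0.4]
gripper_width: 24.3
at [ 465.9 -370.    62.6] [177.4   0.5  82. ] turn -0.1 shift cm (after turn) [ 0.07 -0.04  0.26]
```

```bash
python3 -m jog '[[[0,0,-1.5],0,0],[[0,0,-3],0,0],[[0,0,-4],-8,0],[[5,-0.5,0],0,0],[[5,-0.5,0],0,0],[[5,-0.5,0],0,0],[[5,-0.5,0],0,0],[[5,-0.5,0],0,0],[[0,0,0],0,0],[[0,0,0],0,0]]'
python3 -c "
from h import *
to(436.9,-62.8,68,90.2)"
```

```text
time_s: 28.4
ee_pos: [439.4, -114.1, 153.4]
ee_rot: [176.6, 1.2, 90.1]
force: [0.9, 0.3, -0.5]
gripper_width: 24.0
at [ 439.4 -114.1  153.4] [176.6   1.2  90.1] turn -0.1 shift cm (after turn) [ 5.13 -0.23  8.54]
```

```bash
python3 -m jog '[[[2.6,-0.1,0],0,0],[[2.5,-0.1,0],0,0],[[0,0,2],0,0],[[0,0,2],0,0],[[0,0,0],0,0],[[0,0,0],0,0]]'
python3 -c "
from h import *
to(436.9,-62.8,68,90.2)"
```

```text
time_s: 29.15
ee_pos: [444.7, -69.8, 114.6]
ee_rot: [176.2, 1.3, 89.5]
force: [0.5, 0.0, -0.5]
gripper_width: 24.4
at [444.7 -69.8 114.6] [176.2   1.3  89.5] turn -0.7 shift cm (after turn) [ 0.7  -0.77  4.66]
```

```bash
python3 -m jog '[[[0.7,-0.8,0],-0.7,0],[[0,0,0],0,0],[[0,0,2],0,0],[[0,0,1],0,0],[[0,0,0],0,0],[[0,0,0],0,0]]'
python3 -c "
from h import *
to(436.9,-62.8,68,90.2); f=wrist('w7')"
```

```text
time_s: 29.9
ee_pos: [440.3, -63.6, 86.3]
ee_rot: [175.8, 1.4, 90.2]
force: [-0.1, -0.0, -0.6]
gripper_width: 24.4
at [440.3 -63.6  86.3] [175.8   1.4  90.2] turn 0.0 shift cm (after turn) [ 0.08 -0.34  1.83]
```

View pics/w7.png

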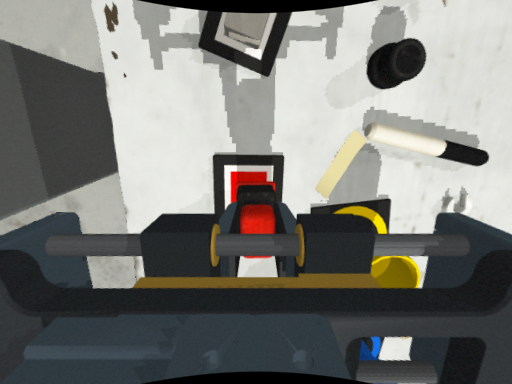

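Stamp held over the red outline, square to it, with the yellow cup to the right and clear of the gripper.

```bash
python3 -m jog '[[[0.1,-0.4,0.5],0,0],[[0,0,0.6],0,0],[[0,0,0],0,0],[[0,0,0],0,0]]'
python3 -c "
from h import *
to(436.9,-62.8,68,90.2)"
```

```text
time_s: 30.45
ee_pos: [437.2, -62.9, 74.9]
ee_rot: [175.7, 1.4, 90.2]
force: [0.6, 0.5, -0.3]
gripper_width: 24.3
at [437.2 -62.9  74.9] [175.7   1.4  90.2] turn 0.0 shift cm (after turn) [ 0.01 -0.03  0.69]
```

```bash
python3 -m jog '[[[0,0,0.4],0,0],[[0,0,0.25],0,0],[[0,0,0],0,0]]'
python3 -c "
from h import *
to(436.9,-62.8,68,90.2)"
```

```text
time_s: 30.82
ee_pos: [438.0, -63.1, 68.2]
ee_rot: [175.7, 1.4, 90.2]
force: [-0.1, -0.6, 0.0]
gripper_width: 24.2
at [438.  -63.1  68.2] [175.7   1.4  90.2] turn 0.0 shift cm (after turn) [ 0.03 -0.11  0.02]
```

```bash
python3 -m jog '[[[0,-0.1,0.1],0,0],[[0,0,0],0,0]]'
python3 -m jog '[[[0,0,0],0,0.35],[[0,0,0],0,0.5],[[0,0,0],0,0.7],[[0,0,0],0,0.7],[[0,0,-3],0,0.8],[[0,0,-5],0,0.8],[[0,0,-5],0,1],[[0,0,-5],0,1]]'
python3 -m jog '[[[5,0,0],0,1],[[5,0,0],0,1],[[5,0,0],0,1],[[5,0,0],0,1],[[5,0,0],0,1],[[5,-1,0],0,1],[[0,0,0],0,1],[[0,0,0],0,1]]'
python3 - <<'E'
from h import *
from workcell import viewer
f=viewer.grab_frame('top'); im=f['color']; np.savez('pics/top9.npz',**f)
hsv=cv2.cvtColor(im,cv2.COLOR_RGB2HSV); H,S,V=[hsv[:,:,i].astype(int) for i in range(3)]
Y=(H>18)&(H<35)&(S>130)&(V>50); B=(H>100)&(H<125)&(S>130)&(V>40); Rd=((H<8)|(H>172))&(S>130)&(V>50)
q=.64; print(rect(f,blob(Rd,np.array((398,322))*q),73))
a=cv2.resize(im[140:230,150:380,::-1],(780,305),interpolation=2)
g=viewer.grab_frame('scene')['color']; b=cv2.resize(g[170:290,190:375,::-1],(440,285),interpolation=2); b=cv2.copyMakeBorder(b,0,0,0,340,0)
cv2.imwrite('pics/end.png',np.vstack([a,b]))
E
```

```text
time_s: 31.08
ee_pos: [438.0, -63.2, 68.2]
ee_rot: [175.6, 1.4, 90.2]
force: [-1.0, 0.8, 0.8]
gripper_width: 24.4
time_s: 32.08
ee_pos: [421.5, -58.4, 248.4]
ee_rot: [176.2, 1.4, 90.2]
force: [1.6, 0.3, -1.1]
gripper_width: 89.4
time_s: 33.08
ee_pos: [413.7, 249.5, 245.0]
ee_rot: [175.3, 1.4, 90.0]
force: [0.1, 0.0, 0.0]
gripper_width: 90.9
(array([435.6, -64.5]), array([47.1, 30.6]), -89.3)
```

View pics/end.png

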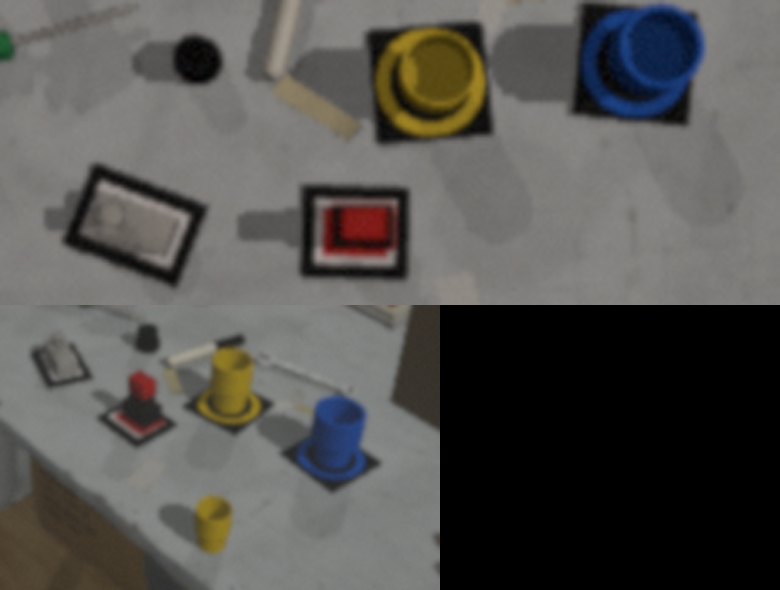

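Run:
```python
from h import *
f=dict(np.load('pics/top9.npz'))
for n,p,z in(("yellow rim",(438,72),77),("blue rim",(662,47),77),("stamp handle",(366,224),73),("gauge block",(131,220),27)):
    print(n,cast(f,(150+p[0]/3.39,140+p[1]/3.39),z).round(1))
```

```text
yellow rim [[ 545.6 -118.2   77. ]]
blue rim [[ 565.3 -275.    77. ]]
stamp handle [[439.  -69.1  73. ]]
gauge block [[441.8 101.1  27. ]]
```

```bash
python3 -c "
from workcell import job_done; print(job_done())"
```

```text
the job is handed in; nothing more can be done
None
```

I set all four parts on their pads and handed the job in at about 33 s of the 99 s allowed. `job_done` reported no verdict. I lifted the yellow cup straight off the blue one, and each cup was carried on its own. The small loose yellow cup, the look-alike, was not touched.

In the last top and scene views everything stood upright on its pad, with the arm clear. These are the offsets of each part from its pad's middle, read by eye from the last top view:

| Part | Offset (mm) | Limit (mm) |
|---|---|---|
| Yellow cup | 5 | 14 |
| Blue cup | 4 | 14 |
| Gauge | 2 | 14 |
| Stamp | 7 (handle), 3 (base) | 14 |

- **Stamp readings:** the handle and base readings disagree by about 4 mm, and a red mask covering both gave 3 mm. All are inside the limit.
- **Gauge and stamp squareness:** both looked square to their outlines in that view. I did not measure the final angle, but when set down the tool was within about 1° of each outline's measured direction.
- **What went wrong on the way:** move rows fell short or drifted by up to about 9 mm, so I corrected several times and regripped the gauge lower. The tool had tilted about 4.5° by the time it released the stamp, which stands upright in the last pictures.

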